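Pin, unlatch and hold open the cooling-cage gate

ROBOT

A 6-joint arm with a two-finger parallel gripper is mounted at the origin on a cart in front of the work surface, level with it; the furniture and walls round the work are solid. World frame = base frame: x ahead of the robot, y to its left, z up, the work surface at z = 0. Lengths are in m, angles in rad, forces in N, time in s.
With the tool pointing down it reaches from about 0.35 to 0.925 m from the base axis. Payload 6.4 kg.
Tool frame: the origin (TCP) lies at the very end of the fingers, on their centre line; the grasp point (between the pads) lies 19 mm behind it; z points along the fingers, y is the line along which they close (so a half turn about z gives the same grasp; the last joint's range is limited). The gripper opens to 85 mm and grips with 20 to 120 N. Pads are 22 mm wide; open, the fingers measure 114 mm over their backs; the gripper's body (76 mm by 85 mm) begins 54 mm behind the grasp point. The pads swing forward as they close: fully open they stand 13 mm farther back than shut.
Start: joints at [0.929, 0.245, 1.558, -0, 1.339, -0.174], TCP at [0.293, 0.58, 0.231] pointing down, gripper open.
Joint ranges: [-3.13, 3.13], [-1.02, 2.26], [0.13, 2.54], [-0.95, 4.09], [0.21, 2.88], [-2.74, 2.74]. Speed limits (rad/s): [2.57, 2.57, 3.14, 3.14, 3.14, 3.14].

INTERFACE

Orientations are given as a rotation vector (axis times angle).
In Python, from rig import arm, snapshot gives the robot as it stands.
- The arm moves only by the tool jog_arm, never from a script. Its argument "plan" is a list of rows, each an object of numbers: "dx", "dy", "dz": the shift along the world's x, y, z in mm; "twist": the turn about the world's z in rad; "jaw": the finger opening in mm, from 0 to 85.4. In form: [{"dx": .., "dy": .., "dz": .., "twist": .., "jaw": ..}, ...]. A call has 1 to 12 rows; each row shifts and turns the commanded pose from where the row before left it; what a row does not reach is not made up. A row lasts 1/8 s, in which the tool goes at most 62.5 mm and 10.7 degrees, less where a joint would pass 70% of its speed; a pose out of reach is approached as far as the arm can. A call with a gripper value outside its range is refused whole. The fingers move at their own pace and stop on an object; "force" is the grip in N (left out, the last holds). Time passes only in rows, so rows that do not move let the fingers close. It gives the time, the measured TCP pose, the force, the opening and the grip force at its end, in the units of the state.
- arm.get_state(): the state, without advancing time (a new reading comes with each control period).
- snapshot(name): name is "scene" or "top" or "wrist"; returns a dict with "image" (480x640x3 uint8, red, green, blue), "range_z" (480x640 float32, m along the optical axis (not along the pixel's ray), 0 where there is no reading), "camera_matrix" (3x3 intrinsics, pixels), "rvec" (rotation vector, rad) and "tvec" (3), from world to camera coordinates, as OpenCV has them; the wrist camera has in their place "tool_from_camera" (4x4, takes a point from camera to tool coordinates, whose origin is the TCP and whose axes are the flange's). Camera axes: x right, y down, z forward; pixel columns grow to the right and rows downward; lengths in m; the calibration is good to about 2 mm. A picture is of the moment at which its call begins: read the wrist's pose just before it.
- arm.hand_in(): hands the job in; it is judged then, once.
The state is a dict: "time": time; "qpos": joint angles; "joint_vel": joint speeds; "tau": joint torques, N m; "eef_pos": TCP position; "tcp_rot": TCP orientation; "wrist_force": force on the tool from outside, world axes, zero at the start; "moment": the same for the moment, N m; "grip_width": finger opening in m; "gripper_force": force on a finger pad.
Only numpy, scipy, OpenCV 4.12 (cv2) and the standard library are available. Lean on these libraries where they do the work, as an engineer would, in place of code of your own. Each camera call takes 0.05 s, during which the arm holds its last target. There are 200 camera calls.

TASK

Take the steel pull pin out of its stand and push it fully down into the eye on the front of the cooling cage's gate. Then squeeze the two catches on the cage's top rail fully shut, first the one at the gate's free end, then the one at the hinge end. Swing the gate by the pin towards you past its detent until it stands wide open (at least three quarters of a right angle, better almost square to the cage), and finish while still gripping the pin and holding the gate there, because it is sprung and would swing back; do not shove the things lying about.

Things in the scene. Friction and masses are not known exactly. Their poses are not given: they have to be found in the camera images.
- pull_pin: Loose plain steel pin, 105 mm long, 90 g, standing upright in its stand. Origin: centre of its lower tip, its z axis points up along the pin. From the tip: shaft 12 mm diameter up to 45 mm (tapered over the last 6 mm at the tip), collar 25 mm diameter from 45 to 51 mm, round grip 16 mm diameter from 51 to 105 mm (grip it there, from above, in any yaw; about 80 mm above the tip is good).
- pin_collar (a point): Point on the pin's axis at the underside of its collar, 45 mm above the tip. Fully down in the eye it coincides with gate_eye.
- pin_stand: Grey block 64 x 64 x 50 mm, fixed, with an upright 15 mm hole in the middle. The pin stands in it with the collar resting on the block's top, the tip 5 mm above the work surface; lift the pin 45 mm or more straight up to free it. Origin: centre of the underside.
- cage: Open-topped dark barred steel cage, 220 mm wide (y), fixed on a low grey cabinet 100 mm high; its top rails are at z = 210 mm; wooden block inside. Origin: underside, mid width, 66 mm behind the gate; yaw within 0.1 rad of 0, gate in front (-x). The gate, 172 mm wide, hinges at its right (-y) end; top at z = 204 mm, two studs up to 222 mm. An 8 mm high foot lies under its hinge end.
- gate_eye (a point): Centre of the upper mouth of the eye, an upright through hole 15 mm wide, chamfered 2 mm, in a lug 34 mm wide and 20 mm thick near the middle of the gate's front. The mouth is at z = 188 mm, 28 mm in front of the gate's middle plane, 80 mm along it from the hinge axis; it moves with the gate. The seated pin's grip spans z = 194 to 248 mm; keep the fingertips above z = 205 mm.
- gate_hinge (a point): Point on the gate's upright hinge axis, at the height of the eye's mouth.
- gate (a joint): Gate angle, rad: 0 closed, growing as its free end swings towards the robot (counter-clockwise from above), stop at 1.65. With a catch unsqueezed it moves less than 0.1. A sprung ball detent resists from about 0.3 to 0.55 (about 6 N at the pin), then it runs free; a spring pulls it back towards closed with about 2 N at the pin when wide.
- catch_outer (a joint): Catch at the gate's free (+y) end, m: 0 to 0.003 at the start (latched), 0.016 fully squeezed. A sliding tab (8 mm thick in cage y, 18 mm in x) slides along cage +y to an equal fixed tab; 34 mm over their outer faces and 18 mm between them at 0; 18 and 2 mm when squeezed. About 4 N friction; it stays where left.
- catch_inner (a joint): The same kind of catch, at the hinge (-y) end of the gate, with the same values.
- catch_outer_squeeze (a point): Fixed point for squeezing the outer catch: middle between the tabs' outer faces when fully squeezed, z = 228 mm (tab tops 243 mm, rail top 210 mm). Close the fingers along cage y, tips at z = 216 to 225 mm. The sliding tab's outer (-y) face starts 25 mm to the -y side of this point; the fixed tab's outer face is 9 mm to its +y side. Err to +y rather than -y.
- catch_inner_squeeze (a point): The same point for the inner catch, with the same offsets and heights.
- bar: Brown bar 35 x 70 x 28 mm on the work surface, a bystander; origin at the centre of its underside.
- spool: Wire spool 48 mm diameter, 46 mm high on the low grey cabinet, a bystander; origin at the centre of its underside.
- tape: Roll of black tape 60 mm diameter, 19 mm high on the low grey cabinet, a bystander; origin at the centre of its underside.
- jar: Small jar with dark lid, 40 mm diameter, 105 mm high, a bystander; origin at the centre of its underside.
- brass_bowl: Small green bowl, 100 mm diameter, 43 mm high, a bystander; origin at the centre of its underside.
Mind the look-alikes: they are no part of the job. Of the things shaped like the pull_pin, the steel one is meant.

How it is judged:
On the way, in this order (a step that is already met when the one before it is completed fails the run):
1. the pin is fully down in the gate's eye, both catches still unsqueezed (distance between pin_collar and gate_eye below 0.005 m and angle between pull_pin's own z axis and vertical below 0.2 rad and value of joint each of catch_outer, catch_inner below 0.007 m), for 0.2 s.
2. the catch at the gate's free end is squeezed shut, the other not yet (value of joint catch_outer above 0.012 m and value of joint catch_inner below 0.007 m), for 0.2 s.
3. the catch at the hinge end is squeezed shut too (value of joint each of catch_outer, catch_inner above 0.012 m and value of joint gate below 0.2 rad), for 0.2 s.
4. the gate has been swung past its detent by the pin (value of joint gate above 0.8 rad and distance between pin_collar and gate_eye below 0.01 m and contact force between the fingers and pull_pin above 0.5 N), for 0.05 s.
At the end, for the whole second after the job is handed in: The gate stands still at more than 1.15 rad, held there by the fingers gripping the pin (more than 1 N); the pin is still down in the eye (collar within 10 mm of its mouth); both catches are squeezed to more than 12 mm (value of joint gate above 1.15 rad and velocity of joint gate between -0.15 and 0.15 rad/s and value of joint each of catch_outer, catch_inner above 0.012 m and distance between pin_collar and gate_eye below 0.01 m and contact force between the fingers and pull_pin above 1 N); the arm keeps its last pose, push and grip.
It fails at once if a bystander is shoved more than 30 mm (distance of any of bar, spool, tape, jar, brass_bowl from where it was at the start of the episode above 0.03 m).
It also fails if it takes over 72 s, if anything falls off the work surface, if the arm or the gripper's body presses on something with over 40 N, if the wrist force passes 120 N, or if a joint passes its speed limit or range.

## Working session

There is one attempt and no reset: what is moved stays moved. The work goes in short steps, Python scripts to look and compute and a tool call to move; the robot and the scene stay as the last step left them, time stands still between calls to the robot, and variables do not carry over. Pictures are saved under pics/ and viewed, at most 10 in all, crops included, and the job is handed in when it is done.

Besides the shell and the picture viewer there is one more tool, called after "Emit:" by a JSON object that holds its "api" and its "payload". jog_arm: Moves the arm, as the interface text tells. Its arguments: {"type":"object","properties":{"plan":{"type":"array","items":{"type":"object","properties":{"dx":{"type":"number"},"dy":{"type":"number"},"dz":{"type":"number"},"twist":{"type":"number"},"jaw":{"type":"number"}}}},"force":{"type":"number"}},"required":["plan"]}

```bash
mkdir -p pics; cat > h.py <<'E'
import numpy as np, cv2
from rig import arm, snapshot
def grab(n):
    st=arm.get_state(); s=snapshot(n)
    K=s['camera_matrix']
    if n=='wrist':
        T=np.eye(4);T[:3,:3]=cv2.Rodrigues(np.array(st['tcp_rot'],float))[0];T[:3,3]=st['eef_pos']
        M=T@np.array(s['tool_from_camera'])
    else:
        R=cv2.Rodrigues(np.array(s['rvec'],float))[0];M=np.eye(4);M[:3,:3]=R.T;M[:3,3]=-R.T@np.array(s['tvec']).ravel()
    return s,np.array(K),M
def cloud(s,K,M):
    z=s['range_z'];v,u=np.indices(z.shape)
    P=np.stack([(u-K[0,2])/K[0,0]*z,(v-K[1,2])/K[1,1]*z,z],-1)
    W=P@M[:3,:3].T+M[:3,3]; W[z<=0]=np.nan
    return W
def save(n,f):
    s,K,M=grab(n);cv2.imwrite('pics/'+f+'.png',s['image'][:,:,::-1]);W=cloud(s,K,M)
    np.savez(''+f,im=s['image'],W=W,K=K,M=M);return s,W,K,M
E
python3 - <<'E'
from h import *
for n in('scene','top','wrist'):
    s,W,K,M=save(n,n+'0');print(n,M[:3,3],K[0,0],M[:3,2])
print(arm.get_state())
E
```

```text
scene [-0.23956167 -0.65838005  0.85815024] 490.1176012603279 [ 0.5947247   0.57943356 -0.55727846]
top [0.20329174 0.15548909 1.50396236] 508.5428576924921 [ 0.21808242 -0.05405874 -0.97443199]
wrist [0.22387094 0.61610597 0.37382556] 417.5004751153099 [ 0.27046512 -0.13969826 -0.95254029]
{'time': 0.15, 'qpos': array([ 9.28880155e-01,  2.45685830e-01,  1.55874353e+00, -1.60783121e-05,
        1.33870715e+00, -1.74116211e-01]), 'joint_vel': array([-9.36598199e-05, -3.22337028e-03, -5.72072014e-03, -3.34447216e-04,
        8.72517095e-04, -1.26732115e-03]), 'tau': array([-3.42004814e-04, -4.29990005e+01, -3.26550686e+01, -1.55154703e-04,
        3.60528880e-03,  1.55052078e-05]), 'eef_pos': array([0.29284408, 0.57980847, 0.23040775]), 'tcp_rot': array([-7.27992036e-01, -3.05546536e+00,  2.23533909e-03]), 'wrist_force': array([ 0.61371296, -0.97459047,  0.11819593]), 'moment': array([-0.05208045,  0.0141634 , -0.02643633]), 'gripper_force': 0.0, 'grip_width': 0.08456263066477351}
```

View pics/scene0.png

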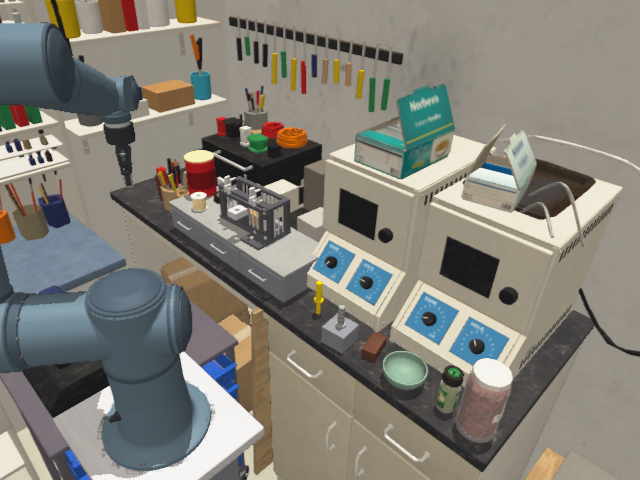

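View pics/top0.png

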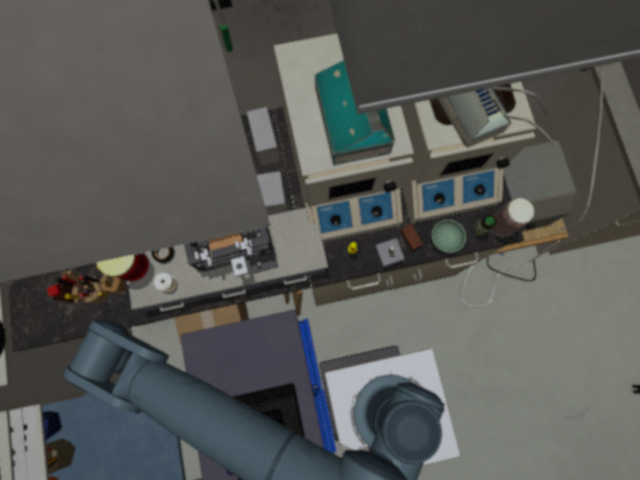

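The scene view shows the steel pin in its stand at about (340,325), a yellow look-alike at (319,297), the cage at (255,210) and the bowl at (405,370). In the top view the stand is at (390,251) and the cage at (232,253).

```bash
python3 - <<'E'
from h import *
for f,pts in(('scene0',[(340,312),(341,322),(340,330),(319,290),(375,345),(405,370),(255,210),(222,183),(288,238),(199,200),(450,375),(305,262)]),('top0',[(390,251),(391,246),(352,247),(412,236),(448,236),(485,228),(165,282),(239,267),(195,245),(268,240),(232,240)])):
    W=np.load(f+'.npz')['W']
    for u,v in pts: print(f,u,v,W[v,u].round(3))
# stand top: points z ~.05
for f in('scene0','top0'):
    W=np.load(f+'.npz')['W'];
    m=(abs(W[...,2]-.05)<.006)&(W[...,0]>.35)&(W[...,0]<.7)&(abs(W[...,1])<.25)
    v,u=np.where(m);print(f,len(v),np.c_[u,v].mean(0) if len(v) else'',np.round(np.median(W[m],0),3),W[m].min(0).round(3),W[m].max(0).round(3))
    m=(W[...,2]>.19)&(W[...,2]<.26)&(W[...,0]>.3)&(W[...,0]<.85)&(W[...,1]>.2)&(W[...,1]<.7)
    print(W[m].min(0),W[m].max(0))
im=cv2.imread('pics/scene0.png');cv2.imwrite('pics/crop.png',cv2.resize(im[160:360,170:400],None,fx=3.4,fy=3,interpolation=2)[:600,:800])
E
```

```text
scene0 340 312 [ 0.436 -0.104  0.098]
scene0 341 322 [ 0.44  -0.106  0.065]
scene0 340 330 [ 0.429 -0.114  0.052]
scene0 319 290 [ 0.469 -0.004  0.087]
scene0 375 345 [ 0.473 -0.187  0.025]
scene0 405 370 [ 0.474 -0.276  0.01 ]
scene0 255 210 [0.497 0.273 0.192]
scene0 222 183 [0.509 0.438 0.21 ]
scene0 288 238 [0.563 0.212 0.1  ]
scene0 199 200 [0.471 0.514 0.137]
scene0 450 375 [ 0.449 -0.39   0.104]
scene0 305 262 [0.518 0.096 0.097]
top0 390 251 [ 0.436 -0.094  0.084]
top0 391 246 [ 0.445 -0.095  0.111]
top0 352 247 [0.468 0.011 0.097]
top0 412 236 [ 0.476 -0.179  0.025]
top0 448 236 [ 0.455 -0.289  0.011]
top0 485 228 [ 0.443 -0.377  0.085]
top0 165 282 [0.473 0.527 0.144]
top0 239 267 [0.48  0.332 0.099]
top0 195 245 [0.561 0.436 0.127]
top0 268 240 [0.512 0.232 0.209]
top0 232 240 [0.547 0.331 0.151]
scene0 1134 [336.72839506 311.00970018] [ 0.466 -0.094  0.05 ] [ 0.407 -0.249  0.044] [0.635 0.248 0.056]
[0.30462358 0.22458425 0.19000644] [0.84990003 0.69980114 0.25997079]
top0 639 [376.46478873 245.03442879] [ 0.451 -0.091  0.05 ] [ 0.406 -0.248  0.044] [0.7   0.25  0.056]
[0.44570171 0.2286643  0.19000505] [0.55169705 0.6667584  0.24927701]
```

View pics/crop.png

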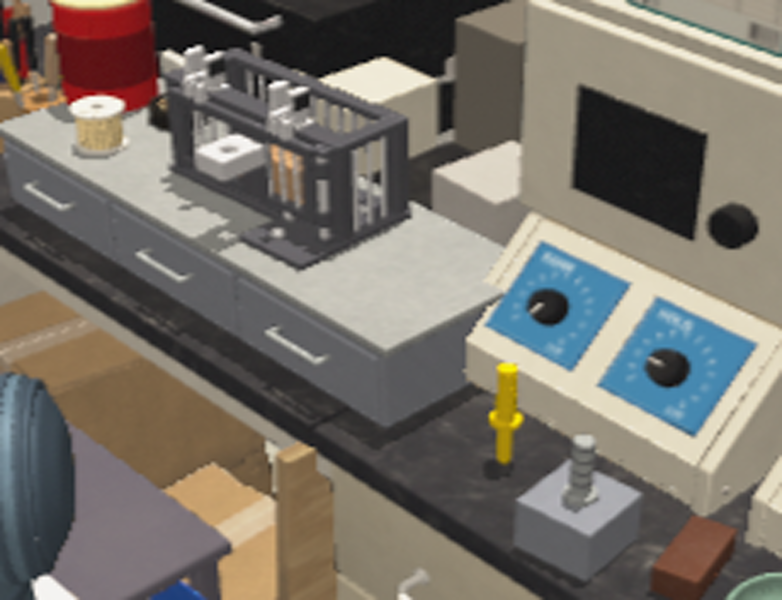

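Emit:
{"api": "jog_arm", "payload": {"plan": [{"dz": 50,"jaw": 50},{"dz": 50,"twist": 0.1},{"dz": 50,"dx": 20,"dy": -30,"twist": 0.1},{"dx": 25,"dy": -40,"twist": 0.1},{"dx": 25,"dy": -40,"twist": 0.1},{"dx": 30,"dy": -40,"twist": 0.068},{"dx": 30,"dy": -40},{"dx": 27,"dy": -40},{},{}]}}

```text
schema error: expected keys dx, dy, dz, twist, jaw
```

```bash
python3 - <<'E'
from h import *
s,W,K,M=save('wrist','w1');st=arm.get_state();print(st['eef_pos'],st['tcp_rot'],M[:3,3])
E
```

```text
[0.29287038 0.57990529 0.23059272] [-7.27975774e-01 -3.05559559e+00  1.71976160e-03] [0.22390913 0.61613837 0.3739559 ]
```

View pics/w1.png

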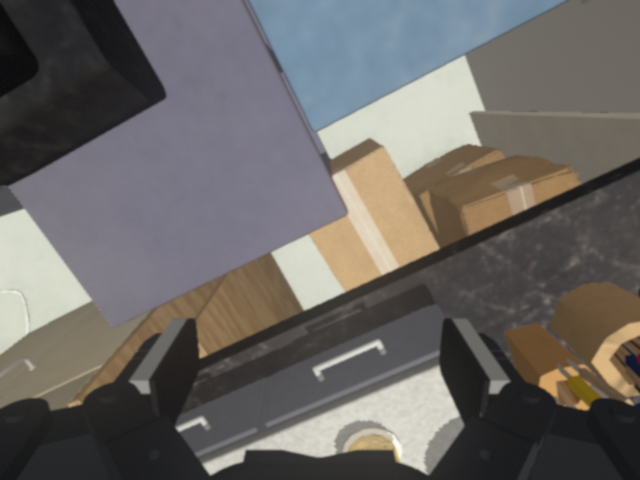

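The wrist view shows the cabinet front and the top of the spool at (370,440). The move was refused, so I'll give every row all five keys.

Emit:
{"api": "jog_arm", "payload": {"plan": [{"dx": 0,"dy": 0,"dz": 50,"twist": 0,"jaw": 50},{"dx": 0,"dy": 0,"dz": 50,"twist": 0.1,"jaw": 50},{"dx": 20,"dy": -30,"dz": 50,"twist": 0.1,"jaw": 50},{"dx": 25,"dy": -40,"dz": 0,"twist": 0.1,"jaw": 50},{"dx": 25,"dy": -40,"dz": 0,"twist": 0.1,"jaw": 50},{"dx": 30,"dy": -40,"dz": 0,"twist": 0.068,"jaw": 50},{"dx": 30,"dy": -40,"dz": 0,"twist": 0,"jaw": 50},{"dx": 27,"dy": -40,"dz": 0,"twist": 0,"jaw": 50},{"dx": 0,"dy": 0,"dz": 0,"twist": 0,"jaw": 50},{"dx": 0,"dy": 0,"dz": 0,"twist": 0,"jaw": 50}]}}

```text
time: 1.45
eef_pos: [0.4499, 0.3504, 0.3812]
tcp_rot: [0.0, -3.141, -0.0]
wrist_force: [-0.7, 1.1, 0.2]
grip_width: 0.0498
gripper_force: 0.0
```

```bash
python3 - <<'E'
from h import *
s,W,K,M=save('wrist','w2');st=arm.get_state();print(st['eef_pos'],st['tcp_rot'],M[:3,3])
E
```

```text
[0.44956854 0.35083601 0.3811739 ] [ 1.71983987e-03 -3.14123316e+00 -2.44869876e-04] [0.37246942 0.35131572 0.52472297]
```

View pics/w2.png

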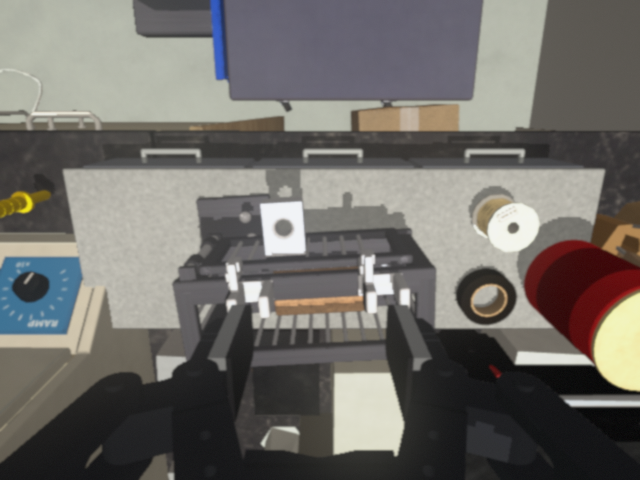

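The wrist view shows the lug with its eye at (283,228), the inner catch tabs at (233,272) and (264,298), the outer ones at (367,270) and (404,295), the spool at (510,228) and the tape at (488,297).

```bash
python3 - <<'E'
from h import *
d=np.load('w2.npz');W=d['W'];im=d['im'];K=d['K'];M=d['M']
def proj(u,v,z):
    r=M[:3,:3]@np.array([(u-K[0,2])/K[0,0],(v-K[1,2])/K[1,1],1]);return M[:3,3]+r*(z-M[2,3])/r[2]
g=im.mean(2)
# lug
sub=np.zeros(g.shape,bool);sub[195:260,255:312]=1
m=sub&(g>170)&(abs(W[...,2]-.188)<.006)
print('lug',np.nanmedian(W[m],0),W[m].min(0),W[m].max(0))
v,u=np.where(m);r=cv2.minAreaRect(np.c_[W[m][:,:2]*1000].astype(np.float32));print(r)
h=np.zeros(g.shape,bool);h[215:242,270:297]=1
v,u=np.where(h&(g<150));print('hole',u.mean(),v.mean(),len(u),proj(u.mean(),v.mean(),.188),np.nanmedian(W[v,u],0))
# tops of tabs
m=(W[...,2]>.234)&(W[...,2]<.252)
n,l,stt,c=cv2.connectedComponentsWithStats(m.astype(np.uint8))
for i in range(1,n):
    if stt[i,4]>15:
        q=W[l==i];print(i,c[i].round(1),stt[i],q.mean(0).round(4),q.min(0).round(4),q.max(0).round(4))
# rail direction: z ~.21 points
for z0 in(.204,.21,.222):
    m=(abs(W[...,2]-z0)<.003)&(W[...,0]>.4)&(W[...,0]<.7)&(W[...,1]>.2)&(W[...,1]<.5)
    q=W[m];print(z0,len(q),q.min(0).round(3),q.max(0).round(3))
    if z0==.21: print('rail',cv2.minAreaRect((q[:,:2]*1000).astype(np.float32)))
cv2.imwrite('pics/crop2.png',cv2.resize(im[195:365,170:440,::-1],None,fx=2.9,fy=2.9,interpolation=2))
E
```

```text
lug [0.46759465 0.32137769 0.18884121] [0.4450209  0.30303676 0.18524083] [0.49219245 0.33917588 0.19144469]
((468.5063171386719, 321.1856384277344), (45.61616516113281, 34.190032958984375), 3.5489141941070557)
hole 283.1650485436893 227.55339805825244 206 [0.46768539 0.32102029 0.188     ] [0.48502662 0.31624399 0.10221603]
1 [403.6 294.4] [397 283  14  25 252] [0.5039 0.4138 0.2418] [0.4979 0.4102 0.2341] [0.5145 0.4185 0.2454]
2 [370.2 299. ] [363 285  15  28 349] [0.5068 0.3889 0.2436] [0.4994 0.3843 0.234 ] [0.517  0.3945 0.2472]
3 [264.6 304.3] [258 291  14  27 299] [0.5119 0.3105 0.2422] [0.5041 0.3057 0.234 ] [0.5222 0.3144 0.2456]
4 [232.  300.2] [225 293  16  21 188] [0.5087 0.2863 0.2419] [0.5057 0.2812 0.2341] [0.5191 0.2908 0.2472]
6 [ 22.4 408.5] [   0  387   43   52 1078] [0.6051 0.1101 0.2428] [0.5896 0.0891 0.234 ] [0.6303 0.1174 0.252 ]
0.204 2692 [0.486 0.232 0.201] [0.573 0.445 0.207]
0.21 8685 [0.478 0.231 0.207] [0.695 0.495 0.213]
rail ((556.695068359375, 383.0623779296875), (316.83734130859375, 163.34117126464844), 66.17930603027344)
0.222 329 [0.477 0.278 0.219] [0.521 0.417 0.225]
```

View pics/crop2.png

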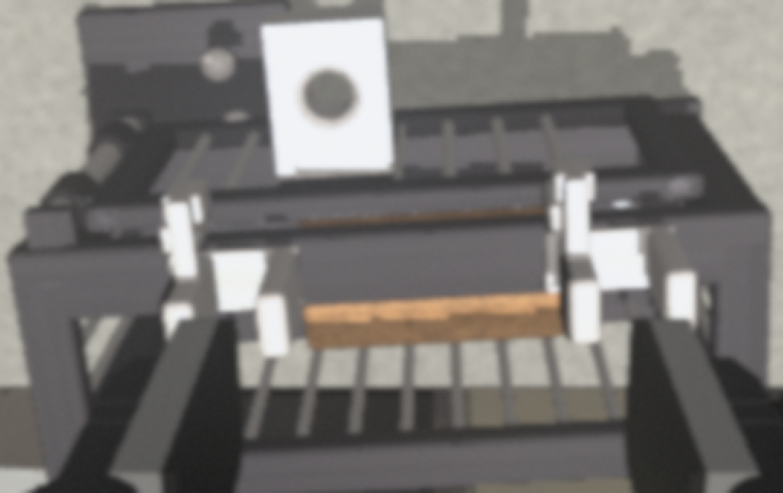

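Eye measured at about (0.468, 0.321, 0.188), with cage yaw about 0.055. Squeeze points are roughly outer (0.507, 0.409) and inner (0.513, 0.3055). Next I go to the pin for a close look.

Emit:
{"api": "jog_arm", "payload": {"plan": [{"dx": -6,"dy": -50,"dz": 0,"twist": 0,"jaw": 50},{"dx": -6,"dy": -50,"dz": 0,"twist": 0,"jaw": 50},{"dx": -6,"dy": -50,"dz": 0,"twist": 0,"jaw": 50},{"dx": -6,"dy": -50,"dz": 0,"twist": 0,"jaw": 50},{"dx": -6,"dy": -50,"dz": -20,"twist": 0,"jaw": 50},{"dx": 0,"dy": -50,"dz": -20,"twist": 0,"jaw": 50},{"dx": 0,"dy": -50,"dz": -20,"twist": 0,"jaw": 50},{"dx": 0,"dy": -50,"dz": -20,"twist": 0,"jaw": 50},{"dx": 0,"dy": -50,"dz": 0,"twist": 0,"jaw": 50},{"dx": 0,"dy": 0,"dz": 0,"twist": 0,"jaw": 50},{"dx": 0,"dy": 0,"dz": 0,"twist": 0,"jaw": 50}]}}

```text
time: 2.88
eef_pos: [0.4203, -0.0989, 0.3014]
tcp_rot: [-0.002, 3.141, 0.001]
wrist_force: [-0.1, 0.4, 0.8]
grip_width: 0.0499
gripper_force: 0.0
```

```bash
python3 - <<'E'
from h import *
s,W,K,M=save('wrist','w3');st=arm.get_state();print(st['eef_pos'],st['tcp_rot'],st['qpos'].round(3))
im=s['image']
def proj(u,v,z):
    r=M[:3,:3]@np.array([(u-K[0,2])/K[0,0],(v-K[1,2])/K[1,1],1]);return M[:3,3]+r*(z-M[2,3])/r[2]
B=(W[...,0]>.38)&(W[...,0]<.5)&(W[...,1]>-.17)&(W[...,1]<-.04)
m=B&(abs(W[...,2]-.05)<.005);print('stand',len(W[m]),cv2.minAreaRect((W[m][:,:2]*1000).astype(np.float32)))
m=B&(W[...,2]>.058)&(W[...,2]<.13)
q=W[m];v,u=np.where(m);print('pin px',u.min(),u.max(),v.min(),v.max(),q.min(0),q.max(0))
for a in np.arange(.058,.12,.006):
    k=q[(q[:,2]>=a)&(q[:,2]<a+.006)]
    if len(k):print(round(a,3),len(k),k.mean(0).round(4),np.ptp(k,0).round(4))
E
```

```text
[ 0.42035478 -0.09858896  0.30145435] [-3.72750011e-03  3.14125648e+00  2.82483901e-04] [-0.494 -0.352  2.004  0.     1.49  -2.068]
stand 3547 ((443.2538757324219, -98.09774017333984), (64.92451477050781, 64.13883209228516), 6.641898155212402)
pin px 310 331 206 242 [ 0.43118346 -0.10682404  0.05803085] [ 0.45048293 -0.08675232  0.11330442]
0.058 37 [ 0.4374 -0.096   0.0599] [0.0138 0.0201 0.0055]
0.064 23 [ 0.4369 -0.098   0.0684] [0.0086 0.0158 0.006 ]
0.07 30 [ 0.4371 -0.0976  0.0727] [0.008  0.0157 0.0057]
0.076 25 [ 0.437  -0.0977  0.0801] [0.0074 0.0153 0.006 ]
0.082 33 [ 0.4371 -0.0983  0.0845] [0.0084 0.0162 0.0053]
0.088 31 [ 0.4374 -0.0987  0.0922] [0.0082 0.0158 0.0055]
0.094 31 [ 0.437  -0.0978  0.0967] [0.0061 0.0147 0.0058]
0.1 34 [ 0.4368 -0.0981  0.1039] [0.0082 0.0153 0.0058]
0.106 267 [ 0.4423 -0.0981  0.1103] [0.0152 0.0152 0.0058]
0.112 14 [ 0.4422 -0.0977  0.1124] [0.0122 0.0083 0.0013]
```

View pics/w3.png

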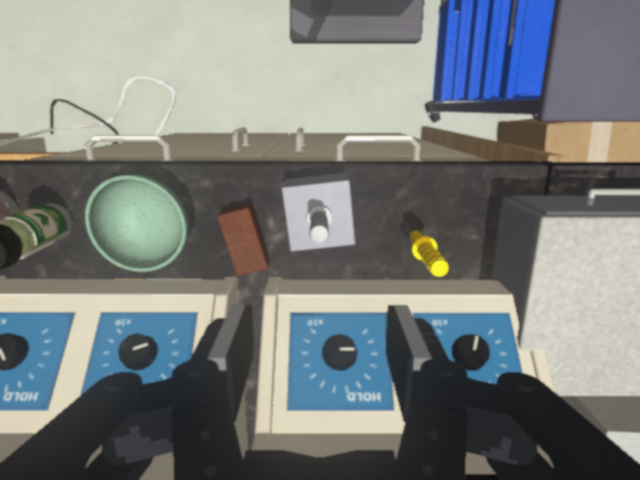

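Pin axis is at (0.443, -0.098) with its top at 0.110 in view (pin at (319,220), stand centre at (319,213)). The bar, bowl and yellow pin stand clear. Descending to TCP z 0.072.

```bash
python3 - <<'E'
import numpy as np
W=np.concatenate([np.load(f+'.npz')['W'].reshape(-1,3) for f in('w3','top0','scene0')])
for z in np.arange(.1,.4,.03):
    k=W[(W[:,2]>z)&(W[:,2]<z+.03)&(W[:,0]>.46)&(abs(W[:,1]+.1)<.08)]
    if len(k):print(z.round(2),len(k),np.percentile(k[:,0],1).round(3))
E
```

```text
0.1 8100 0.541
0.13 6981 0.583
0.16 3046 0.589
0.19 1052 0.587
0.22 724 0.565
0.25 1096 0.564
0.28 948 0.586
0.31 1065 0.587
0.34 1961 0.588
0.37 4411 0.607
0.4 1861 0.614
```

Emit:
{"api": "jog_arm", "payload": {"plan": [{"dx": 22.5,"dy": 1,"dz": -40,"twist": 0,"jaw": 50},{"dx": 0,"dy": 0,"dz": -40,"twist": 0,"jaw": 50},{"dx": 0,"dy": 0,"dz": -40,"twist": 0,"jaw": 50},{"dx": 0,"dy": 0,"dz": 0,"twist": 0,"jaw": 50}]}}

```text
time: 3.42
eef_pos: [0.4408, -0.0964, 0.1785]
tcp_rot: [0.004, -3.135, -0.005]
wrist_force: [-0.1, 0.1, -0.1]
grip_width: 0.0495
gripper_force: 0.0
```

Emit:
{"api": "jog_arm", "payload": {"plan": [{"dx": 0,"dy": 0,"dz": -40,"twist": 0,"jaw": 50},{"dx": 0,"dy": 0,"dz": -40,"twist": 0,"jaw": 50},{"dx": 0,"dy": 0,"dz": -29,"twist": 0,"jaw": 50},{"dx": 0,"dy": 0,"dz": 0,"twist": 0,"jaw": 50},{"dx": 0,"dy": 0,"dz": 0,"twist": 0,"jaw": 50},{"dx": 0,"dy": 0,"dz": 0,"twist": 0,"jaw": 50}]}}

```text
time: 4.18
eef_pos: [0.4442, -0.0994, 0.0745]
tcp_rot: [-0.001, 3.138, -0.003]
wrist_force: [-0.0, -0.3, 0.7]
grip_width: 0.0505
gripper_force: 0.0
```

Emit:
{"api": "jog_arm", "payload": {"force": 50, "plan": [{"dx": -1,"dy": 1,"dz": -2,"twist": 0,"jaw": 50},{"dx": 0,"dy": 0,"dz": 0,"twist": 0,"jaw": 10},{"dx": 0,"dy": 0,"dz": 0,"twist": 0,"jaw": 10},{"dx": 0,"dy": 0,"dz": 0,"twist": 0,"jaw": 10},{"dx": 0,"dy": 0,"dz": 0,"twist": 0,"jaw": 10},{"dx": 0,"dy": 0,"dz": 0,"twist": 0,"jaw": 10}]}}

```text
time: 4.92
eef_pos: [0.4416, -0.0978, 0.0703]
tcp_rot: [0.0, -3.141, -0.0]
wrist_force: [-0.9, -0.2, 0.2]
grip_width: 0.0149
gripper_force: 48.6
```

Emit:
{"api": "jog_arm", "payload": {"plan": [{"dx": 0,"dy": 0,"dz": 30,"twist": 0,"jaw": 10},{"dx": 0,"dy": 0,"dz": 50,"twist": 0,"jaw": 10},{"dx": 0,"dy": 0,"dz": 50,"twist": 0,"jaw": 10},{"dx": 0,"dy": 20,"dz": 50,"twist": 0,"jaw": 10},{"dx": 0,"dy": 45,"dz": 50,"twist": 0,"jaw": 10},{"dx": 0,"dy": 50,"dz": 0,"twist": 0,"jaw": 10},{"dx": 0,"dy": 50,"dz": 0,"twist": 0,"jaw": 10},{"dx": 0,"dy": 50,"dz": 0,"twist": 0.055,"jaw": 10},{"dx": 0,"dy": 50,"dz": 0,"twist": 0,"jaw": 10},{"dx": 6,"dy": 50,"dz": 0,"twist": 0,"jaw": 10},{"dx": 10,"dy": 50,"dz": 0,"twist": 0,"jaw": 10},{"dx": 10,"dy": 40,"dz": 0,"twist": 0,"jaw": 10}]}}

```text
time: 6.42
eef_pos: [0.4674, 0.306, 0.2964]
tcp_rot: [0.089, -3.14, 0.0]
wrist_force: [0.0, -0.4, 0.5]
grip_width: 0.015
gripper_force: 49.6
```

Emit:
{"api": "jog_arm", "payload": {"plan": [{"dx": 0,"dy": 14,"dz": 0,"twist": 0,"jaw": 10},{"dx": 0,"dy": 0,"dz": 0,"twist": 0,"jaw": 10},{"dx": 0,"dy": 0,"dz": 0,"twist": 0,"jaw": 10},{"dx": 0,"dy": 0,"dz": 0,"twist": 0,"jaw": 10}]}}

```text
time: 6.92
eef_pos: [0.4677, 0.317, 0.2969]
tcp_rot: [-0.084, 3.14, -0.0]
wrist_force: [-0.4, -0.2, -0.6]
grip_width: 0.0147
gripper_force: 49.6
```

```bash
python3 - <<'E'
from h import *
s,W,K,M=save('wrist','w4');st=arm.get_state();print(st['eef_pos'],st['tcp_rot'],st['qpos'].round(3),st['gripper_force'])
p=st['eef_pos']
B=(abs(W[...,0]-p[0])<.03)&(abs(W[...,1]-p[1])<.03)&(W[...,2]>.195)&(W[...,2]<.32)
q=W[B]
for a in np.arange(.2,.32,.006):
    k=q[(q[:,2]>=a)&(q[:,2]<a+.006)]
    if len(k):print(round(a,3),len(k),k.mean(0).round(4),np.ptp(k,0).round(4))
cv2.imwrite('pics/w4.png',cv2.resize(s['image'][150:400,180:460,::-1],None,fx=2.4,fy=2.4))
E
```

```text
[0.46770308 0.31707903 0.29694946] [-8.46096067e-02  3.14016553e+00 -4.32940901e-05] [ 0.395 -0.003  1.708 -0.     1.436 -1.229] 49.621447920799255
0.2 556 [0.494  0.3202 0.204 ] [0.0075 0.058  0.006 ]
0.206 9 [0.4951 0.3318 0.2062] [0.0046 0.0525 0.0003]
0.212 26 [0.4862 0.2892 0.2156] [0.0139 0.0031 0.0049]
0.218 38 [0.4866 0.2889 0.2207] [0.0137 0.0032 0.0058]
0.224 87 [0.4878 0.2888 0.2269] [0.0133 0.0031 0.0059]
0.23 62 [0.4916 0.2877 0.2316] [0.0133 0.0016 0.003 ]
0.236 58 [0.4649 0.3177 0.2403] [0.0046 0.0113 0.0044]
0.242 87 [0.4647 0.3174 0.2451] [0.0045 0.0111 0.0059]
0.248 99 [0.4647 0.3177 0.2509] [0.0049 0.0113 0.0059]
0.254 111 [0.4646 0.3176 0.2569] [0.0049 0.0111 0.0059]
0.26 34 [0.4639 0.3173 0.2615] [0.0023 0.0084 0.0039]
0.272 2 [0.4593 0.32   0.2775] [0.0022 0.0116 0.0003]
0.278 784 [0.4612 0.3175 0.2826] [0.0115 0.0234 0.006 ]
0.284 319 [0.4626 0.3175 0.2862] [0.0106 0.0217 0.006 ]
0.29 216 [0.4628 0.3175 0.293 ] [0.0062 0.0147 0.006 ]
0.296 368 [0.4628 0.3179 0.2989] [0.0105 0.0275 0.006 ]
0.302 717 [0.4603 0.3176 0.3053] [0.0107 0.0402 0.006 ]
0.308 1062 [0.4607 0.3174 0.311 ] [0.0111 0.0419 0.006 ]
0.314 1065 [0.4605 0.3176 0.317 ] [0.0112 0.0419 0.006 ]
```

View pics/w4.png

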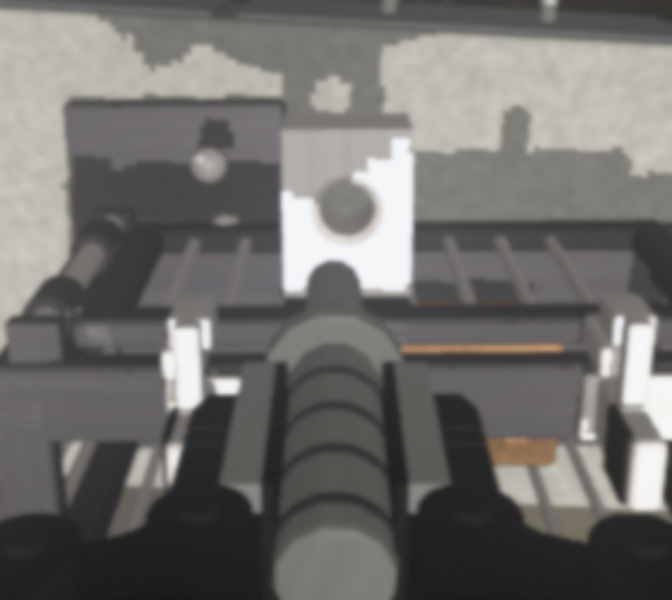

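```bash
python3 - <<'E'
import numpy as np,cv2
d=np.load('w4.npz');K,M,im,W=d['K'],d['M'],d['im'],d['W']
def proj(u,v,z):
    r=M[:3,:3]@np.array([(u-K[0,2])/K[0,0],(v-K[1,2])/K[1,1],1]);return M[:3,3]+r*(z-M[2,3])/r[2]
print(proj(180+346/2.4,150+208/2.4,.188))
m=(abs(W[...,2]-.188)<.004)&(W[...,0]<.487)&(W[...,0]>.43)&(W[...,1]>.29)&(W[...,1]<.35)
r=cv2.minAreaRect((W[m][:,:2]*1000).astype(np.float32));print(r)
g=im[215:260,300:350].mean(2);h=(W[215:260,300:350,2]<.18)&(W[215:260,300:350,2]>.0)
n,l,s,c=cv2.connectedComponentsWithStats(h.astype(np.uint8))
for i in range(1,n):
    if s[i,4]>30: print(s[i],c[i],proj(300+c[i][0],215+c[i][1],.188))
E
```

```text
[0.46756467 0.3208688  0.188     ]
((466.74169921875, 321.0390930175781), (42.5836296081543, 34.1055908203125), 3.4835824966430664)
[ 14  11  22  19 323] [24.53869969 19.99690402] [0.4664504  0.32103988 0.188     ]
```

Emit:
{"api": "jog_arm", "payload": {"plan": [{"dx": -1,"dy": 3.3,"dz": 0,"twist": 0,"jaw": 10},{"dx": 0,"dy": 0,"dz": -20,"twist": 0,"jaw": 10},{"dx": 0,"dy": 0,"dz": -15,"twist": 0,"jaw": 10},{"dx": 0,"dy": 0,"dz": 0,"twist": 0,"jaw": 10},{"dx": 0,"dy": 0,"dz": 0,"twist": 0,"jaw": 10}]}}

```text
time: 7.6
eef_pos: [0.4667, 0.3213, 0.2617]
tcp_rot: [0.087, -3.14, 0.0]
wrist_force: [-0.5, -0.6, -0.0]
grip_width: 0.0148
gripper_force: 49.6
```

```bash
python3 - <<'E'
from h import *
s,W,K,M=save('wrist','w5');st=arm.get_state();p=st['eef_pos'];print(p)
q=W[(abs(W[...,0]-p[0])<.015)&(abs(W[...,1]-p[1])<.02)&(W[...,2]>.2)&(W[...,2]<.23)];print(q.mean(0),np.ptp(q,0))
E
```

```text
[0.46689142 0.3214272  0.26219842]
[0.46360919 0.32191367 0.21542688] [0.00511643 0.01159389 0.02526138]
```

Emit:
{"api": "jog_arm", "payload": {"plan": [{"dx": 0,"dy": -0.8,"dz": -6,"twist": 0,"jaw": 10},{"dx": 0,"dy": 0,"dz": -6,"twist": 0,"jaw": 10},{"dx": 0,"dy": 0,"dz": -6,"twist": 0,"jaw": 10},{"dx": 0,"dy": 0,"dz": -6,"twist": 0,"jaw": 10},{"dx": 0,"dy": 0,"dz": 0,"twist": 0,"jaw": 10}]}}

```text
time: 8.28
eef_pos: [0.4662, 0.3203, 0.2369]
tcp_rot: [0.087, -3.139, 0.001]
wrist_force: [0.1, 0.4, -1.5]
grip_width: 0.0149
gripper_force: 49.6
```

Tip is about 15 mm into the eye with almost no force. Continuing down.

Emit:
{"api": "jog_arm", "payload": {"plan": [{"dx": 0,"dy": 0,"dz": -8,"twist": 0,"jaw": 10},{"dx": 0,"dy": 0,"dz": -8,"twist": 0,"jaw": 10},{"dx": 0,"dy": 0,"dz": -6,"twist": 0,"jaw": 10},{"dx": 0,"dy": 0,"dz": -4,"twist": 0,"jaw": 10},{"dx": 0,"dy": 0,"dz": 0,"twist": 0,"jaw": 10},{"dx": 0,"dy": 0,"dz": 0,"twist": 0,"jaw": 10}]}}

```text
time: 9.02
eef_pos: [0.4668, 0.3206, 0.212]
tcp_rot: [-0.087, 3.14, 0.0]
wrist_force: [1.2, 0.7, -0.0]
grip_width: 0.0149
gripper_force: 49.6
```

Emit:
{"api": "jog_arm", "payload": {"plan": [{"dx": 0,"dy": 0,"dz": -2,"twist": 0,"jaw": 10},{"dx": 0,"dy": 0,"dz": -2,"twist": 0,"jaw": 10},{"dx": 0,"dy": 0,"dz": 0,"twist": 0,"jaw": 10},{"dx": 0,"dy": 0,"dz": 0,"twist": 0,"jaw": 10}]}}

```text
time: 9.52
eef_pos: [0.4668, 0.3206, 0.2082]
tcp_rot: [-0.087, 3.14, 0.0]
wrist_force: [-0.3, 0.2, 2.6]
grip_width: 0.0148
gripper_force: 50.0
```

Emit:
{"api": "jog_arm", "payload": {"plan": [{"dx": 0,"dy": 0,"dz": 0,"twist": 0,"jaw": 40},{"dx": 0,"dy": 0,"dz": 0,"twist": 0,"jaw": 40},{"dx": 0,"dy": 0,"dz": 0,"twist": 0,"jaw": 40},{"dx": 0,"dy": 0,"dz": 30,"twist": 0,"jaw": 40},{"dx": 0,"dy": 0,"dz": 40,"twist": 0,"jaw": 40},{"dx": 0,"dy": 0,"dz": 40,"twist": 0,"jaw": 60},{"dx": 25,"dy": 20,"dz": 0,"twist": 0,"jaw": 60},{"dx": 28,"dy": 20,"dz": 0,"twist": 0,"jaw": 60},{"dx": 0,"dy": 0,"dz": 0,"twist": 0,"jaw": 60},{"dx": 0,"dy": 0,"dz": 0,"twist": 0,"jaw": 60}]}}

```text
time: 10.78
eef_pos: [0.5192, 0.3603, 0.3173]
tcp_rot: [0.087, -3.139, 0.001]
wrist_force: [0.2, -0.2, -0.0]
grip_width: 0.06
gripper_force: 0.0
```

```bash
python3 - <<'E'
from h import *
s,W,K,M=save('wrist','w6');st=arm.get_state();print(st['eef_pos'],st['tcp_rot'])
m=(W[...,2]>.236)&(W[...,2]<.25)&(W[...,0]>.42)&(W[...,0]<.6)&(W[...,1]>.2)&(W[...,1]<.5)
n,l,stt,c=cv2.connectedComponentsWithStats(m.astype(np.uint8))
for i in range(1,n):
    if stt[i,4]>40:
        q=W[l==i];q=q[q[:,2]>np.median(q[:,2])-.002]
        print(c[i].round(1),stt[i],np.median(q,0).round(4),q.min(0).round(4),q.max(0).round(4))
m=(W[...,2]>.186)&(W[...,2]<.2)&(abs(W[...,0]-.467)<.02)&(abs(W[...,1]-.321)<.013);print('collar',len(W[m]),np.histogram(W[m][:,2],8))
E
```

```text
[0.5190877  0.3602064  0.31760969] [ 8.66932390e-02 -3.13992505e+00  4.15651966e-04]
[248.1 158.2] [232 142  34  33 848] [0.4683 0.3218 0.2487] [0.4609 0.3141 0.2466] [0.4759 0.3293 0.25  ]
[371.5 238.6] [362 221  20  36 620] [0.5083 0.3896 0.2455] [0.4997 0.3845 0.2432] [0.5181 0.3943 0.2473]
[416.9 237.7] [408 221  19  34 528] [0.5066 0.4141 0.2436] [0.4983 0.4101 0.2414] [0.5159 0.419  0.2454]
[185.  239.1] [174 222  23  36 674] [0.5144 0.2873 0.2454] [0.5059 0.2816 0.243 ] [0.5242 0.2915 0.2483]
[227.9 238.6] [219 222  19  34 536] [0.5129 0.3103 0.2436] [0.5045 0.3057 0.2414] [0.5223 0.3146 0.2458]
collar 1685 (array([225, 853, 106,  17, 246, 222,   5,  11]), array([0.18668683, 0.18834352, 0.19000021, 0.1916569 , 0.1933136 ,
       0.19497029, 0.19662698, 0.19828367, 0.19994036]))
```

View pics/w6.png

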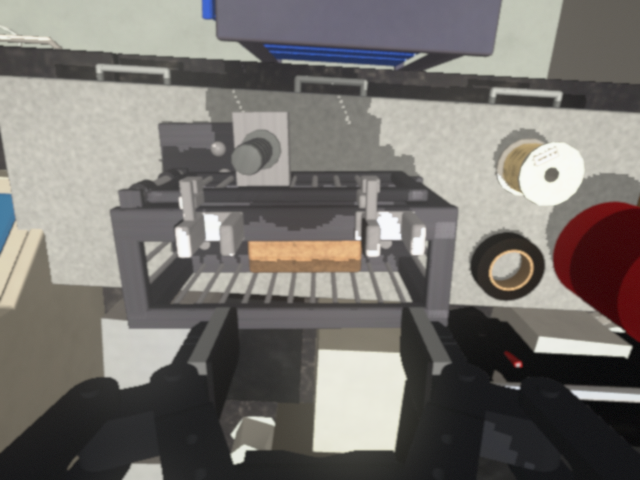

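Pin is seated (collar top at 0.194, pin top at 0.248), and the tabs are clear in view at (371,238)/(417,238) and (185,239)/(228,239). Squeezing the outer catch now.

Emit:
{"api": "jog_arm", "payload": {"force": 40, "plan": [{"dx": -10,"dy": 51,"dz": 0,"twist": 0,"jaw": 66},{"dx": 0,"dy": 0,"dz": -30,"twist": 0,"jaw": 66},{"dx": 0,"dy": 0,"dz": -20,"twist": 0,"jaw": 66},{"dx": 0,"dy": 0,"dz": 0,"twist": 0,"jaw": 66},{"dx": 0,"dy": 0,"dz": 0,"twist": 0,"jaw": 66}]}}

```text
time: 11.45
eef_pos: [0.5101, 0.4112, 0.2689]
tcp_rot: [-0.085, 3.139, 0.001]
wrist_force: [0.3, 0.9, 1.1]
grip_width: 0.066
gripper_force: 0.0
```

Emit:
{"api": "jog_arm", "payload": {"plan": [{"dx": 0,"dy": 0,"dz": -24,"twist": 0,"jaw": 64},{"dx": 0,"dy": 0,"dz": -24,"twist": 0,"jaw": 64},{"dx": 0,"dy": 0,"dz": 0,"twist": 0,"jaw": 64},{"dx": 0,"dy": 0,"dz": 0,"twist": 0,"jaw": 40},{"dx": 0,"dy": 0,"dz": 0,"twist": 0,"jaw": 25},{"dx": 0,"dy": 0,"dz": 0,"twist": 0,"jaw": 10},{"dx": 0,"dy": 0,"dz": 0,"twist": 0,"jaw": 10},{"dx": 0,"dy": 0,"dz": 0,"twist": 0,"jaw": 10},{"dx": 0,"dy": 0,"dz": 0,"twist": 0,"jaw": 10}]}}

```text
time: 12.58
eef_pos: [0.5111, 0.4093, 0.2224]
tcp_rot: [-0.086, 3.138, -0.007]
wrist_force: [-0.6, -11.7, 8.8]
grip_width: 0.0164
gripper_force: 40.8
```

Emit:
{"api": "jog_arm", "payload": {"plan": [{"dx": 0,"dy": 0,"dz": 0,"twist": 0,"jaw": 45},{"dx": 0,"dy": 0,"dz": 0,"twist": 0,"jaw": 45},{"dx": 0,"dy": 0,"dz": 10,"twist": 0,"jaw": 45},{"dx": 0,"dy": 0,"dz": 35,"twist": 0,"jaw": 50},{"dx": 0,"dy": 0,"dz": 35,"twist": 0,"jaw": 66},{"dx": 2,"dy": -35,"dz": 0,"twist": 0,"jaw": 66},{"dx": 2,"dy": -35,"dz": 0,"twist": 0,"jaw": 66},{"dx": 2,"dy": -34.5,"dz": 0,"twist": 0,"jaw": 66},{"dx": 0,"dy": 0,"dz": -32,"twist": 0,"jaw": 66},{"dx": 0,"dy": 0,"dz": 0,"twist": 0,"jaw": 66},{"dx": 0,"dy": 0,"dz": 0,"twist": 0,"jaw": 66}]}}

```text
time: 13.95
eef_pos: [0.5159, 0.3076, 0.269]
tcp_rot: [-0.088, 3.139, 0.001]
wrist_force: [0.3, 0.2, 0.2]
grip_width: 0.066
gripper_force: 0.0
```

```bash
python3 - <<'E'
from h import *
s,W,K,M=save('top','t7');s,W,K,M=save('wrist','w7');st=arm.get_state();print(st['eef_pos'],st['tcp_rot'])
m=(W[...,2]>.236)&(W[...,2]<.25)&(W[...,0]>.42)&(W[...,0]<.6)&(W[...,1]>.2)&(W[...,1]<.5)
n,l,stt,c=cv2.connectedComponentsWithStats(m.astype(np.uint8))
for i in range(1,n):
    if stt[i,4]>40:
        q=W[l==i];print(c[i].round(1),stt[i],np.median(q,0).round(4),q.min(0).round(4),q.max(0).round(4))
E
```

```text
[0.51614329 0.307725   0.26942829] [-8.78677098e-02  3.13806007e+00  1.35117376e-03]
[357.2 186.3] [ 337  166   41   42 1326] [0.4674 0.3209 0.2485] [0.4603 0.3132 0.2363] [0.4763 0.3293 0.25  ]
[543.  282.3] [ 516  260   55   45 2031] [0.5061 0.4055 0.2434] [0.4979 0.3983 0.236 ] [0.517  0.419  0.2475]
[269.5 283.7] [258 262  24  45 930] [0.5129 0.2866 0.2451] [0.5056 0.2811 0.2361] [0.5244 0.2912 0.2474]
[322.5 282.8] [314 262  18  42 729] [0.5116 0.3098 0.2435] [0.5042 0.3057 0.236 ] [0.5225 0.3141 0.2456]
```

Outer catch is shut (tabs span 0.399–0.418). Now the inner one.

Emit:
{"api": "jog_arm", "payload": {"plan": [{"dx": 0,"dy": 0,"dz": -24,"twist": 0,"jaw": 64},{"dx": 0,"dy": 0,"dz": -24,"twist": 0,"jaw": 64},{"dx": 0,"dy": 0,"dz": 0,"twist": 0,"jaw": 64},{"dx": 0,"dy": 0,"dz": 0,"twist": 0,"jaw": 40},{"dx": 0,"dy": 0,"dz": 0,"twist": 0,"jaw": 25},{"dx": 0,"dy": 0,"dz": 0,"twist": 0,"jaw": 10},{"dx": 0,"dy": 0,"dz": 0,"twist": 0,"jaw": 10},{"dx": 0,"dy": 0,"dz": 0,"twist": 0,"jaw": 10},{"dx": 0,"dy": 0,"dz": 0,"twist": 0,"jaw": 10}]}}

```text
time: 15.18
eef_pos: [0.517, 0.3045, 0.2223]
tcp_rot: [-0.086, 3.138, -0.009]
wrist_force: [-1.9, -13.2, 8.2]
grip_width: 0.0165
gripper_force: 40.7
```

Emit:
{"api": "jog_arm", "payload": {"plan": [{"dx": 0,"dy": 0,"dz": 0,"twist": 0,"jaw": 45},{"dx": 0,"dy": 0,"dz": 0,"twist": 0,"jaw": 45},{"dx": 0,"dy": 0,"dz": 10,"twist": 0,"jaw": 45},{"dx": 0,"dy": 0,"dz": 35,"twist": 0,"jaw": 45},{"dx": 0,"dy": 0,"dz": 35,"twist": 0,"jaw": 45},{"dx": -24,"dy": 7,"dz": 0,"twist": 0,"jaw": 45},{"dx": -24,"dy": 7,"dz": 0,"twist": 0,"jaw": 45},{"dx": 0,"dy": 0,"dz": 0,"twist": 0,"jaw": 45},{"dx": 0,"dy": 0,"dz": 0,"twist": 0,"jaw": 45}]}}

```text
time: 16.3
eef_pos: [0.4681, 0.3211, 0.3002]
tcp_rot: [-0.087, 3.14, 0.0]
wrist_force: [1.0, -0.0, 0.2]
grip_width: 0.0448
gripper_force: 0.0
```

```bash
python3 - <<'E'
from h import *
s,W,K,M=save('wrist','w8');st=arm.get_state();print(st['eef_pos'],st['tcp_rot'],st['qpos'].round(2))
m=(W[...,2]>.236)&(W[...,2]<.25)&(W[...,0]>.42)&(W[...,0]<.6)&(W[...,1]>.2)&(W[...,1]<.5)
n,l,stt,c=cv2.connectedComponentsWithStats(m.astype(np.uint8))
for i in range(1,n):
    if stt[i,4]>40:
        q=W[l==i];print(c[i].round(1),stt[i],np.median(q,0).round(4),q.min(0).round(4),q.max(0).round(4))
E
```

```text
[0.46821058 0.32092969 0.30002043] [-8.62816944e-02  3.13986746e+00  2.72244646e-04] [ 0.4   0.    1.7  -0.    1.44 -1.22]
[318.4 266.2] [303 249  32  36 903] [0.4661 0.3214 0.2484] [0.4602 0.3135 0.236 ] [0.476  0.3296 0.25  ]
[471.8 338.8] [ 452  321   41   37 1279] [0.5055 0.4063 0.2434] [0.4978 0.3986 0.236 ] [0.5172 0.4186 0.2476]
[274.  339.9] [265 322  19  37 618] [0.5113 0.2998 0.245 ] [0.5045 0.2944 0.2361] [0.5233 0.3044 0.2475]
[293.  339.3] [286 322  15  35 495] [0.5113 0.31   0.2433] [0.5041 0.3056 0.2362] [0.5225 0.3142 0.2454]
```

Both catches are shut. Regripping the pin.

Emit:
{"api": "jog_arm", "payload": {"force": 60, "plan": [{"dx": 0,"dy": 0,"dz": -40,"twist": 0,"jaw": 45},{"dx": 0,"dy": 0,"dz": -30,"twist": 0,"jaw": 45},{"dx": 0,"dy": 0,"dz": -19,"twist": 0,"jaw": 45},{"dx": 0,"dy": 0,"dz": 0,"twist": 0,"jaw": 45},{"dx": 0,"dy": 0,"dz": 0,"twist": 0,"jaw": 10},{"dx": 0,"dy": 0,"dz": 0,"twist": 0,"jaw": 10},{"dx": 0,"dy": 0,"dz": 0,"twist": 0,"jaw": 10},{"dx": 0,"dy": 0,"dz": 0,"twist": 0,"jaw": 10},{"dx": 0,"dy": 0,"dz": 0,"twist": 0,"jaw": 10}]}}

```text
time: 17.48
eef_pos: [0.4685, 0.3214, 0.2125]
tcp_rot: [-0.087, 3.137, 0.002]
wrist_force: [-0.2, -0.1, 5.4]
grip_width: 0.0148
gripper_force: 58.6
```

```bash
cat > arc.py <<'E'
import numpy as np
yaw=.057;R=lambda a:np.array([[np.cos(a),-np.sin(a)],[np.sin(a),np.cos(a)]])
r=R(yaw)@np.array([-.028,.080]);p=lambda t:(R(t)@r)*1000
t=np.arange(0,1.51,.1)
for a,b in zip(t[:-1],t[1:]):print(round(b,2),(p(b)-p(a)).round(1),(p(b)-p(0)).round(1))
E
python3 arc.py
```

```text
0.1 [-7.7 -3.6] [-7.7 -3.6]
0.2 [-7.3 -4.4] [-14.9  -8. ]
0.3 [-6.8 -5.1] [-21.7 -13.1]
0.4 [-6.2 -5.7] [-27.9 -18.8]
0.5 [-5.6 -6.3] [-33.5 -25.2]
0.6 [-5.  -6.9] [-38.5 -32. ]
0.7 [-4.3 -7.3] [-42.8 -39.4]
0.8 [-3.5 -7.7] [-46.3 -47.1]
0.9 [-2.7 -8. ] [-49.  -55.1]
1.0 [-1.9 -8.3] [-50.9 -63.3]
1.1 [-1.1 -8.4] [-52.  -71.7]
1.2 [-0.2 -8.5] [-52.2 -80.2]
1.3 [ 0.6 -8.4] [-51.6 -88.7]
1.4 [ 1.5 -8.3] [-50.1 -97. ]
1.5 [ 2.3 -8.2] [ -47.9 -105.2]
```

Emit:
{"api": "jog_arm", "payload": {"plan": [{"dx": -7.7,"dy": -3.6,"dz": 0,"twist": 0.09,"jaw": 10},{"dx": -7.3,"dy": -4.4,"dz": 0,"twist": 0.09,"jaw": 10},{"dx": -6.8,"dy": -5.1,"dz": 0,"twist": 0.09,"jaw": 10},{"dx": 0,"dy": 0,"dz": 0,"twist": 0,"jaw": 10},{"dx": 0,"dy": 0,"dz": 0,"twist": 0,"jaw": 10}]}}

```text
time: 18.1
eef_pos: [0.4466, 0.3084, 0.2125]
tcp_rot: [-0.508, 3.097, 0.002]
wrist_force: [-1.3, 0.4, 5.4]
grip_width: 0.0147
gripper_force: 59.1
```

Emit:
{"api": "jog_arm", "payload": {"plan": [{"dx": -6.2,"dy": -5.7,"dz": 0,"twist": 0.09,"jaw": 10},{"dx": -5.6,"dy": -6.3,"dz": 0,"twist": 0.09,"jaw": 10},{"dx": -5,"dy": -6.9,"dz": 0,"twist": 0.09,"jaw": 10},{"dx": -4.3,"dy": -7.3,"dz": 0,"twist": 0.09,"jaw": 10},{"dx": -3.5,"dy": -7.7,"dz": 0,"twist": 0.09,"jaw": 10},{"dx": 0,"dy": 0,"dz": 0,"twist": 0,"jaw": 10},{"dx": 0,"dy": 0,"dz": 0,"twist": 0,"jaw": 10}]}}

```text
time: 18.98
eef_pos: [0.422, 0.2746, 0.2125]
tcp_rot: [-1.186, 2.906, 0.001]
wrist_force: [-0.1, 1.4, 6.0]
grip_width: 0.0148
gripper_force: 59.4
```

Emit:
{"api": "jog_arm", "payload": {"plan": [{"dx": -2.7,"dy": -8,"dz": 0,"twist": 0.09,"jaw": 10},{"dx": -1.9,"dy": -8.3,"dz": 0,"twist": 0.09,"jaw": 10},{"dx": -1.1,"dy": -8.4,"dz": 0,"twist": 0.09,"jaw": 10},{"dx": -0.2,"dy": -8.5,"dz": 0,"twist": 0.09,"jaw": 10},{"dx": 0.6,"dy": -8.4,"dz": 0,"twist": 0.09,"jaw": 10},{"dx": 1.5,"dy": -8.3,"dz": 0,"twist": 0.09,"jaw": 10},{"dx": 1.2,"dy": -4.1,"dz": 0,"twist": 0.04,"jaw": 10},{"dx": 0,"dy": 0,"dz": 0,"twist": 0,"jaw": 10},{"dx": 0,"dy": 0,"dz": 0,"twist": 0,"jaw": 10},{"dx": 0,"dy": 0,"dz": 0,"twist": 0,"jaw": 10},{"dx": 0,"dy": 0,"dz": 0,"twist": 0,"jaw": 10}]}}

```text
time: 20.35
eef_pos: [0.4188, 0.2206, 0.2125]
tcp_rot: [-1.969, 2.446, 0.001]
wrist_force: [-3.5, 0.5, 8.1]
grip_width: 0.0145
gripper_force: 59.5
```

```bash
python3 - <<'E'
from h import *
s,W,K,M=save('wrist','w9');s,W,K,M=save('scene','s9');st=arm.get_state();print(st['eef_pos'],st['wrist_force'],st['gripper_force'],st['qpos'].round(2))
a=cv2.imread('pics/w9.png');b=cv2.resize(cv2.imread('pics/s9.png')[130:290,160:373],None,fx=1.87,fy=1.87)
a=cv2.resize(a,(400,300));cv2.imwrite('pics/fin.png',np.hstack([a,b[:300,:398]]))
m=(abs(W[...,2]-.2)<.006)&(W[...,0]>.3)&(W[...,0]<.47)&(W[...,1]>.15)&(W[...,1]<.4)
print(len(W[m]),cv2.minAreaRect((W[m][:,:2]*1000).astype(np.float32)))
E
```

```text
[0.41881563 0.22060633 0.21247041] [-3.13468243  0.2043336   8.16749245] 59.50949728488922 [ 0.24 -0.16  2.02  0.    1.29 -2.68]Traceback (most recent call last):
  File "<stdin>", line 4, in <module>
    return _nx.concatenate(arrs, 1, dtype=dtype, casting=casting)
           ~~~~~~~~~~~~~~~^^^^^^^^^^^^^^^^^^^^^^^^^^^^^^^^^^^^^^^
ValueError: all the input array dimensions except for the concatenation axis must match exactly, but along dimension 0, the array at index 0 has size 300 and the array at index 1 has size 299
```

```bash
python3 - <<'E'
import numpy as np,cv2
a=cv2.resize(cv2.imread('pics/w9.png'),(400,300));b=cv2.resize(cv2.imread('pics/s9.png')[130:290,160:373],(400,300))
cv2.imwrite('pics/fin.png',np.hstack([a,b]))
for f in('w9','s9'):
    W=np.load(f+'.npz')['W'];q=W[(abs(W[...,0]-.419)<.03)&(abs(W[...,1]-.221)<.03)&(W[...,2]>.17)&(W[...,2]<.205)]
    print(f,np.histogram(q[:,2],7,(.17,.205))[0])
E
```

```text
w9 [ 226  255  275 2770  846  480  285]
s9 [37 40 31 95 45 28 31]
```

View pics/fin.png

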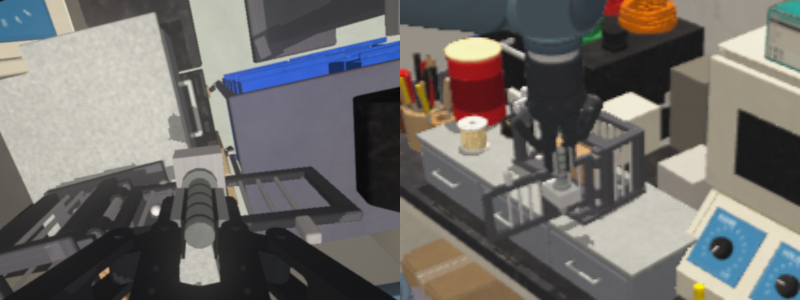

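The gate stands almost square to the cage, and the pin is seated in the lug and gripped (left half (200,215), right half (562,180)). Handing in.

```bash
python3 -c "
from rig import arm
print(arm.hand_in())"
```

```text
the job is handed in; nothing more can be done
None
```

The job is handed in at about 20 s with the pin seated in the gate's eye, both catches squeezed shut in order, and the gate held open at about 1.45 rad by the gripped pin; the hand-in returned no verdict.

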